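# Tap the brush-clip slide up to its fin

### The job

On the grooming bench, the block with the spring clip and the grey brush slides stiffly along its rail. Push it by its upright plate until its pointer is about 3 cm short of the thin flat steel fin beside the rail (not the round stud), take the finger off, then tap it the rest of the way so that the pointer stands level with the fin, without pushing it past. Do not disturb the glass jar, and leave the slide untouched at the end.

Things in the scene. Friction and masses are not known exactly. Their poses are not given: they have to be found in the camera images.
- carriage: The slide: block 54 x 60 mm on the rail, with clip and brush. Origin on the rail's midline at counter height, below the block's centre; +y: the way to push, z up, +x: across, to the marks. At its rear an upright push plate 60 wide, 8 thick, 40 to 85 mm above the counter, rear face at y = -30 mm, clear behind; nothing higher than 85 mm. Takes about 6 N to move, stops at once when not pushed.
- pointer (a point): Tip of the slide's small aluminium pointer, a 5 mm wide bar jutting from the block's +x side, moving with it: in the slide's frame at x 43, y 0, z 34 mm, so 30 mm ahead of the push plate's rear face. Axes are the slide's: +y is the pushing direction.
- mark (a point): Centre of the mark: thin upright flat steel fin fixed beside the rail, 40 mm across the rail (x), 5 mm thick along it (y), top 41 mm above the counter. Axes parallel to the slide's. The pointer starts 80 to 260 mm short of it, at -y, and clears its end by 2 mm. The round steel stud (24 mm across, as tall) in the same row, 60 to 120 mm nearer or farther, is not the mark; the pointer clears it too.
- jar: Glass jar with a steel screw lid, 70 mm diameter, 100 mm tall, loose, standing to the right of the rail; origin at the centre of its underside, z up. To be left alone.

How it is judged:
By the outcome, as a careful person would: the job done as asked, in the order asked, and still so for the second after the job is handed in, with the robot touching nothing.
It also fails if it takes over 46 s, if anything falls off the work surface, if the arm or the gripper's body presses on something with over 40 N, if the wrist force passes 120 N, or if a joint passes its speed limit or range.

### The arm

A 7-joint arm with a two-finger parallel gripper is mounted at the origin on the work surface. World frame = base frame: x ahead of the robot, y to its left, z up, the work surface at z = 0. Lengths are in m, angles in rad, forces in N, time in s.
With the tool pointing down it reaches from about 0.425 to 0.875 m from the base axis. Payload 4.7 kg.
Tool frame: the origin (TCP) lies on the centre line of the jaws, within the pads' length; the fingertips stand 8 mm ahead of it and the grasp point (between the pads) lies 11 mm behind it; z points along the fingers, y is the line along which they close (so a half turn about z gives the same grasp; the last joint's range is limited). The gripper opens to 85 mm and grips with 20 to 120 N. Pads are 22 mm wide; open, the fingers measure 114 mm over their backs; the gripper's body (76 mm by 85 mm) begins 54 mm behind the grasp point. The pads swing forward as they close: fully open they stand 13 mm farther back than shut.
Start: joints at [1.148, 0.321, -0.07, 1.45, 0.023, 1.371, -0.057], TCP at [0.275, -0.589, 0.239] pointing down, gripper open.
Joint ranges: [-2.86, 2.86], [-0.3, 2.09], [-1.38, 1.24], [0.06, 2.45], [-1.56, 4.7], [0.09, 2.05], [-2.69, 2.69]. Speed limits (rad/s): [2.57, 2.57, 3.14, 3.14, 3.14, 3.14, 3.14].

### API

Orientations are given as [roll, pitch, yaw] about the fixed x, y, z axes, in that order (R = Rz(yaw) Ry(pitch) Rx(roll)).
In Python, from rig import r, get_image, get_calibration, outline_of, pinpoint gives the robot as it stands.
- The arm moves only by the shell command python3 -m creep 'ROWS'. ROWS is JSON, one flat list of numbers, 7 for each row, row after row: the shift along the tool's x, y, z normalised to -1 to 1, where 1 is 1 m, then the turn, a rotation vector about the tool's x, y, z normalised to -1 to 1, where 1 is 2 pi rad, then the opening, from 0 (shut) to 1 (fully open). In form: [dx, dy, dz, wx, wy, wz, jaw, dx, dy, dz, wx, wy, wz, jaw, ...]. A call has 1 to 20 rows; each row shifts and turns the commanded pose from where the row before left it, along the tool's axes as they then stand; what a row does not reach is not made up. A row lasts 1/8 s, in which the tool goes at most 62.5 mm and 10.7 degrees, less where a joint would pass 70% of its speed; a pose out of reach is approached as far as the arm can. A call with a number of a shift or a turn outside -1 to 1 is refused whole. A call with a gripper value outside its range is refused whole. The fingers move at their own pace and stop on an object; the grip force is fixed at half the most. Time passes only in rows, so rows that do not move let the fingers close. It gives the time, the measured TCP pose, the force, the opening and the grip force at its end, in the units of the state.
- r.read_state(): the state, without advancing time (a new reading comes with each control period).
- get_image(name): name is "scene" or "top"; returns the picture (480x640x3 uint8, blue, green, red); there is no depth.
- get_calibration(name): a dict with "K" (3x3 intrinsics, pixels), "distortion" ([k1, k2, p1, p2, k3] as OpenCV has them; the pictures are not rectified), "rvec" (rotation vector, rad) and "tvec" (3), from world to camera coordinates, as OpenCV has them. Camera axes: x right, y down, z forward; pixel columns grow to the right and rows downward; lengths in m; the calibration is good to about 2 mm. A picture is of the moment at which its call begins. get_calibration takes no time and is no camera call.
- r.hand_in(): hands the job in; it is judged then, once.
Trained networks look in the newest picture that a camera, given by its name, has taken for a name from the list of things; names that differ only in an ending like _2 or _b are one class to them, and where a whole thing is asked for, a point or a joint stands for the part that bears it (a point fixed in the world has none). Each returns a list of dicts, best first, with "p" (0 to 1); they miss things now and then, are a little off and sometimes report something else, mostly with a low value. They report only what shows in the picture. A call takes as long as a camera call.
- outline_of(name, camera): "mask" (480x640 bool, what is visible of it).
- pinpoint(name, camera): "position" ([x, y, z] in m, in world coordinates, good to about 4 mm: a listed point, or the origin of a listed thing).
The state is a dict: "time": time; "joints": joint angles; "joint_velocities": joint speeds; "effort": joint torques, N m; "eef_pos": TCP position; "ee_rot": TCP orientation; "ft_force": force on the tool from outside, world axes, zero at the start; "moment": the same for the moment, N m; "opening": finger opening in m; "finger_force": force on a finger pad.
Only numpy, scipy, OpenCV 4.12 (cv2) and the standard library are available. Lean on these libraries where they do the work, as an engineer would, in place of code of your own. Each camera call takes 0.05 s, during which the arm holds its last target. There are 200 camera calls.

## Working session

There is one attempt and no reset: what is moved stays moved. The work goes in short steps, Python scripts to look and compute and a shell command to move; the robot and the scene stay as the last step left them, time stands still between calls to the robot, and variables do not carry over. Pictures are saved under pics/ and viewed, at most 10 in all, crops included, and the job is handed in when it is done.

```bash
mkdir -p pics
python3 - <<'E'
from rig import r,get_image,get_calibration,outline_of,pinpoint
import cv2,numpy as np
s=r.read_state();print(s['time'],s['eef_pos'],s['ee_rot'],s['opening'])
for c in('scene','top'):
    cv2.imwrite(f'pics/{c}1.png',get_image(c))
    for n in('carriage','pointer','mark','jar'):
        print(c,n,[(np.round(d['position'],4).tolist(),round(d['p'],2)) for d in pinpoint(n,c)[:3]])
E
```

```text
0.0 [ 0.27472931 -0.58849996  0.23822766] [-3.13967828e+00  8.27715848e-05  4.36846534e-01] 0.08508652249911816
scene carriage [([0.5299, -0.146, 0.0024], 0.87)]
scene pointer [([0.5735, -0.1521, 0.0302], 0.58)]
scene mark [([0.6243, 0.08, 0.0207], 0.9)]
scene jar [([0.5686, -0.3922, 0.0008], 0.67)]
top carriage [([0.5319, -0.1462, -0.0033], 0.56)]
top pointer []
top mark [([0.6291, 0.0781, 0.0231], 0.65)]
top jar [([0.5722, -0.3922, -0.0054], 0.88)]
```

View pics/scene1.png

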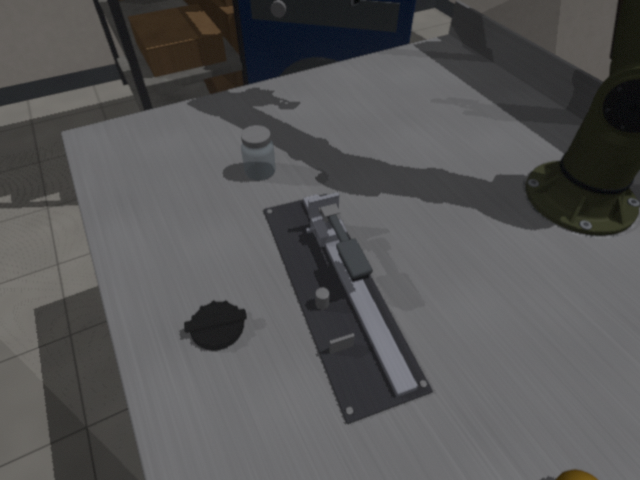

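View pics/top1.png

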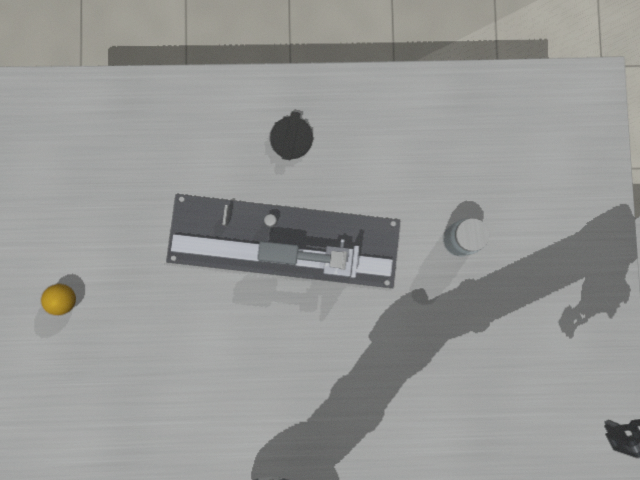

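The scene view shows the slide at about (325,215), with the stud at (322,298) and the fin at (342,342). In the top view the slide is at (340,260), the fin at (226,214), the stud at (270,220) and the jar at (470,237). Pushing goes towards world +y. Next I'll zoom in and get the rail direction.

```bash
cat > h.py <<'E'
import cv2,numpy as np
from rig import get_calibration
def cam(c):
    k=get_calibration(c);R=cv2.Rodrigues(np.array(k['rvec'],float))[0]
    return np.array(k['K'],float),np.array(k['distortion'],float),R,np.array(k['tvec'],float).ravel()
def bp(c,px,z):
    K,D,R,t=cam(c);p=cv2.undistortPoints(np.array(px,float).reshape(-1,1,2),K,D).reshape(-1,2)
    o=-R.T@t;d=np.c_[p,np.ones(len(p))]@R
    return o+d*((z-o[2])/d[:,2])[:,None]
def pj(c,P):
    K,D,R,t=cam(c);return cv2.projectPoints(np.array(P,float).reshape(-1,1,3),cv2.Rodrigues(R)[0],t,K,D)[0].reshape(-1,2)
E
python3 - <<'E'
from h import *
a=cv2.imread('pics/top1.png')[190:290,165:405];b=cv2.imread('pics/scene1.png')[190:370,290:400]
a=cv2.resize(a,None,fx=3.3,fy=3.3,interpolation=cv2.INTER_CUBIC);cv2.imwrite('pics/a.png',a)
b=cv2.resize(b,None,fx=3.3,fy=3.3,interpolation=cv2.INTER_CUBIC);cv2.imwrite('pics/b.png',b)
S=bp('top',[(181,199),(393,224),(387,283),(173,258)],.004);print(S.round(4))
for i,j in((1,0),(2,3)):
    d=S[j]-S[i];print(np.degrees(np.arctan2(d[1],d[0])))
T=bp('scene',[(350,410),(269,211),(424,384)],.004);print(T.round(4))
E
```

```text
[[ 0.6658  0.1718  0.004 ]
 [ 0.6061 -0.2567  0.004 ]
 [ 0.487  -0.2407  0.004 ]
 [ 0.5464  0.1879  0.004 ]]
82.06187313076474
82.10587941613184
[[ 0.6633  0.1665  0.004 ]
 [ 0.6064 -0.2638  0.004 ]
 [ 0.5439  0.1844  0.004 ]]
```

View pics/a.png

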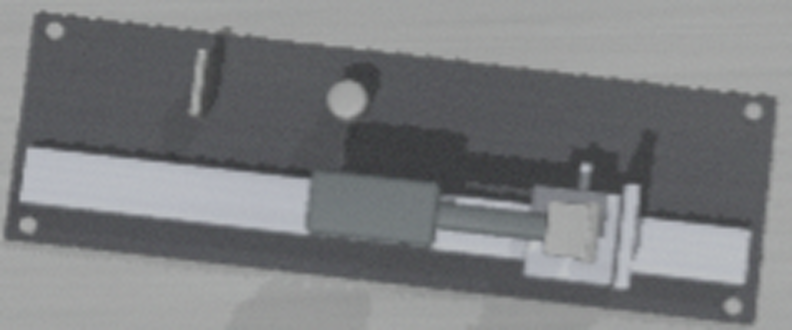

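View pics/b.png

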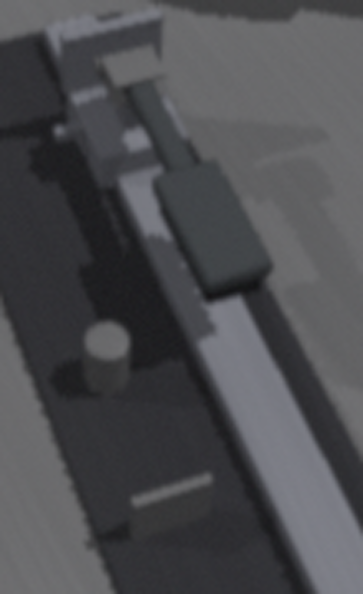

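Run:
```python
from h import *
f=lambda p,o:[((x+.5)/3.3-.5+o[0],(y+.5)/3.3-.5+o[1]) for x,y in p]
a=np.radians(82.08);u=np.array([np.cos(a),np.sin(a),0]);v=np.array([np.sin(a),-np.cos(a),0])
for c,o,fin,pt,pl in(('top',(165,190),[(203,50),(196,114)],[(586,165)],[(640,186),(631,289)]),('scene',(290,190),[(133,503),(212,478)],[(60,131)],[(48,27),(160,10)])):
    F=bp(c,f(fin,o),.041);P=bp(c,f(pt,o),.034);L=bp(c,f(pl,o),.085)
    for X in(F,P,L):print(c,X.round(4).tolist(),(X@u).round(4),(X@v).round(4))
```

```text
top [[0.6462, 0.0751, 0.041], [0.608, 0.0795, 0.041]] [0.1634 0.1626] [0.6297 0.5912]
top [[0.5735, -0.1514, 0.034]] [-0.071] [0.5889]
top [[0.556, -0.1794, 0.085], [0.4975, -0.1727, 0.085]] [-0.1011 -0.1025] [0.5754 0.5166]
scene [[0.6473, 0.0737, 0.041], [0.6082, 0.0794, 0.041]] [0.1622 0.1624] [0.6309 0.5915]
scene [[0.5702, -0.1566, 0.034]] [-0.0766] [0.5864]
scene [[0.5611, -0.1883, 0.085], [0.4983, -0.1718, 0.085]] [-0.1092 -0.1015] [0.5817 0.5173]
```

The fin is at s = 0.1627 along the rail, the pointer at about -0.072 and the plate's rear face at -0.102. These fit the given sizes: 30 mm from plate to pointer and a 40 mm fin. I'll turn the tool so its x lies along the rail, shut the jaws and travel high to a point behind the plate.

```bash
python3 -m creep '[0,0,0,0,0,-0.0264,0, 0,0,0,0,0,-0.0264,0, 0,0,0,0,0,-0.0264,0, 0,0,0,0,0,-0.0264,0, 0,0,0,0,0,-0.0264,0, 0,0,0,0,0,-0.0264,0, 0.0333,0.016,0,0,0,0,0, 0.0333,0.016,0,0,0,0,0, 0.0333,0.016,0,0,0,0,0, 0.0333,0.016,0,0,0,0,0, 0.0333,0.016,0,0,0,0,0, 0.0333,0.016,0,0,0,0,0, 0.0333,0.016,0,0,0,0,0, 0.0333,0.016,0,0,0,0,0, 0.0333,0.016,0,0,0,0,0, 0.0333,0.016,0,0,0,0,0, 0.0333,0.016,0,0,0,0,0, 0.0333,0.016,0,0,0,0,0]'
cat > st.py <<'E'
from rig import r
import numpy as np
s=r.read_state();p=np.array(s['eef_pos']);a=np.radians(82.08)
print('t',s['time'],'s',round(p[0]*np.cos(a)+p[1]*np.sin(a),4),'v',round(p[0]*np.sin(a)-p[1]*np.cos(a),4),'z',p[2].round(4),'rot',np.round(s['ee_rot'],3),'F',np.round(s['ft_force'],1),'op',s['opening'])
E
python3 st.py
```

```text
time: 2.75
eef_pos: [0.521, -0.2188, 0.2396]
ee_rot: [3.141, 0.0, 1.432]
ft_force: [-1.0, -0.3, 0.1]
opening: 0.0
finger_force: 0.0
t 2.75 s -0.145 v 0.5461 z 0.2396 rot [3.141 0.    1.432] F [-1.  -0.3  0.1] op 2.3645727961901837e-06
```

```bash
python3 -m creep '[0,0,0.03,0,0,0,0, 0,0,0.03,0,0,0,0, 0,0,0.03,0,0,0,0, 0,0,0.03,0,0,0,0, 0,0,0.03,0,0,0,0, 0,0,0.03,0,0,0,0, 0,0,0,0,0,0,0, 0.01,0,0,0,0,0,0, 0.005,0,0,0,0,0,0,0,0,0,0,0,0,0]'; python3 st.py
python3 -m creep '[0.004,0,0,0,0,0,0, 0.004,0,0,0,0,0,0, 0.004,0,0,0,0,0,0]'; python3 st.py
python3 -m creep '[0.004,0,0,0,0,0,0, 0.004,0,0,0,0,0,0]'; python3 st.py
```

```text
time: 4.0
eef_pos: [0.5234, -0.2042, 0.0605]
ee_rot: [3.14, 0.001, 1.434]
ft_force: [0.3, -0.6, -0.2]
opening: -0.0001
finger_force: 0.0
t 4.0 s -0.1302 v 0.5465 z 0.0605 rot [3.140e+00 1.000e-03 1.434e+00] F [ 0.3 -0.6 -0.2] op -0.00014963990872958214
time: 4.38
eef_pos: [0.5241, -0.1928, 0.0593]
ee_rot: [-3.142, 0.0, 1.432]
ft_force: [1.0, -0.4, 0.5]
opening: -0.0001
finger_force: 0.0
t 4.375 s -0.1187 v 0.5457 z 0.0593 rot [-3.142  0.     1.432] F [ 1.  -0.4  0.5] op -7.411798947015763e-05
time: 4.62
eef_pos: [0.5251, -0.186, 0.0593]
ee_rot: [3.142, 0.002, 1.432]
ft_force: [-1.0, -5.1, -1.1]
opening: 0.0
finger_force: 3.1
t 4.625 s -0.1119 v 0.5457 z 0.0593 rot [3.142e+00 2.000e-03 1.432e+00] F [-1.  -5.1 -1.1] op 3.7199701774636186e-05
```

Contact is at TCP s ≈ -0.112, so the pointer is about 41 mm ahead of the TCP. I'll push most of the way, then look.

```bash
python3 -m creep '[0.008,0,0,0,0,0,0, 0.012,0,0,0,0,0,0, 0.014,0,0,0,0,0,0, 0.015,0,0,0,0,0,0, 0.015,0,0,0,0,0,0, 0.015,0,0,0,0,0,0, 0.015,0,0,0,0,0,0, 0.015,0,0,0,0,0,0, 0.015,0,0,0,0,0,0, 0.015,0,0,0,0,0,0, 0.015,0,0,0,0,0,0, 0.012,0,0,0,0,0,0, 0.008,0,0,0,0,0,0, 0.006,0,0,0,0,0,0, 0.004,0,0,0,0,0,0, 0.002,0,0,0,0,0,0, 0,0,0,0,0,0,0]'; python3 st.py
python3 - <<'E'
from h import *
from rig import get_image,pinpoint
a=np.radians(82.08);u=np.array([np.cos(a),np.sin(a),0])
for c in('top','scene'):
    i=get_image(c)
    for n in ('pointer','mark','carriage'): print(c,n,[(float((np.array(d['position'])@u).round(4)),round(d['p'],2)) for d in pinpoint(n,c)[:2]])
    q=pj(c,[(0.62,0.06,.04)])[0].astype(int);x,y=q
    cv2.imwrite(f'pics/{c}2.png',cv2.resize(i[y-35:y+45,x-40:x+60],None,fx=4,fy=4,interpolation=cv2.INTER_CUBIC));print(c,x-40,y-35)
cv2.imwrite('pics/c2.png',np.hstack([cv2.imread('pics/top2.png'),cv2.imread('pics/scene2.png')]))
E
```

```text
time: 6.75
eef_pos: [0.5499, -0.0033, 0.0593]
ee_rot: [-3.14, 0.004, 1.431]
ft_force: [-2.0, -4.0, 2.6]
opening: -0.0003
finger_force: 2.6
t 6.75 s 0.0725 v 0.5451 z 0.0593 rot [-3.14   0.004  1.431] F [-2.  -4.   2.6] op -0.0003434231337562183
top pointer []
top mark []
top carriage []
top 194 182
scene pointer [(0.1138, 0.68)]
scene mark [(0.1636, 0.78)]
scene carriage [(0.1162, 0.93)]
scene 301 293
```

View pics/c2.png

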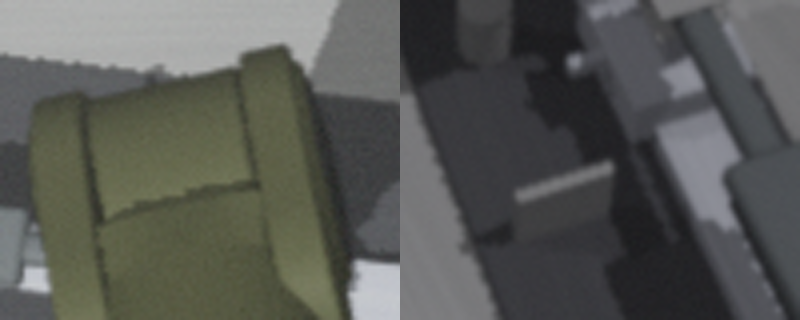

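The scene view shows the pointer tip at crop (570,62), about 49 mm short of the fin, whose top edge runs from (516,198) to (614,165). The arm hides it in the top view. I'll push another 19 mm, then back off and lift clear so the top camera can see.

```bash
python3 -m creep '[0.004,0,0,0,0,0,0, 0.005,0,0,0,0,0,0, 0.005,0,0,0,0,0,0, 0.003,0,0,0,0,0,0, 0.002,0,0,0,0,0,0, 0,0,0,0,0,0,0]'; python3 st.py
python3 -m creep '[-0.01,0,0,0,0,0,0, -0.02,0,0,0,0,0,0, -0.02,0,0,0,0,0,0, -0.02,0,-0.02,0,0,0,0, -0.03,0,-0.03,0,0,0,0, -0.03,0,-0.03,0,0,0,0, -0.03,0,-0.03,0,0,0,0, -0.03,0,-0.03,0,0,0,0, -0.03,0,-0.03,0,0,0,0, -0.02,0,-0.01,0,0,0,0, 0,0,0,0,0,0,0]'; python3 st.py
python3 - <<'E'
from h import *
from rig import get_image,pinpoint
a=np.radians(82.08);u=np.array([np.cos(a),np.sin(a),0])
o=[]
for c in('top','scene'):
    i=get_image(c)
    for n in ('pointer','mark','carriage'): print(c,n,[(float((np.array(d['position'])@u).round(4)),round(d['p'],2)) for d in pinpoint(n,c)[:2]])
    x,y=pj(c,[(0.61,0.065,.04)])[0].astype(int)
    o.append(cv2.resize(i[y-35:y+35,x-25:x+25],None,fx=8,fy=8,interpolation=cv2.INTER_CUBIC));print(c,x-25,y-35)
cv2.imwrite('pics/c3.png',np.hstack(o))
E
```

```text
time: 7.9
eef_pos: [0.5525, 0.0155, 0.0592]
ee_rot: [-3.139, 0.004, 1.431]
ft_force: [-3.8, -6.0, 3.3]
opening: -0.0002
finger_force: 2.7
t 7.9 s 0.0914 v 0.5451 z 0.0592 rot [-3.139  0.004  1.431] F [-3.8 -6.   3.3] op -0.00022454087519624763
time: 9.28
eef_pos: [0.52, -0.2213, 0.239]
ee_rot: [3.141, 0.0, 1.429]
ft_force: [-0.3, 0.7, -1.5]
opening: 0.0
finger_force: 0.0
t 9.275 s -0.1476 v 0.5456 z 0.239 rot [3.141 0.    1.429] F [-0.3  0.7 -1.5] op 3.945315189952978e-05
top pointer [(0.1344, 0.84)]
top mark []
top carriage [(0.1332, 0.71)]
top 206 188
scene pointer [(0.1315, 0.72)]
scene mark [(0.1636, 0.66)]
scene carriage [(0.1322, 0.56)]
scene 323 293
```

View pics/c3.png

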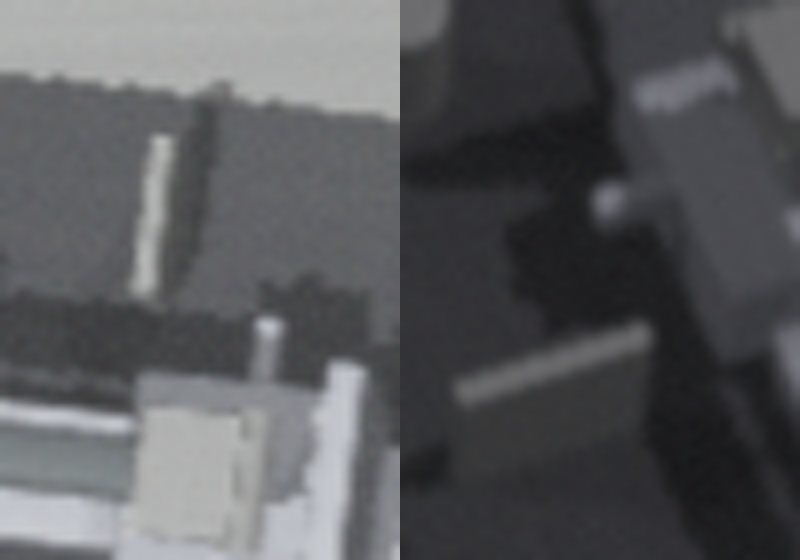

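Top crop: fin runs from (162,138) to (145,296) and the pointer tip is at (268,322). Scene crop, right half: fin top runs from (58,393) to (248,330) and the pointer tip is at (205,202).

Run:
```python
from h import *
a=np.radians(82.08);u=np.array([np.cos(a),np.sin(a),0])
v=np.array([np.sin(a),-np.cos(a),0])
f=lambda p,o:[((x+.5)/8-.5+o[0],(y+.5)/8-.5+o[1]) for x,y in p]
for c,o,F,P in(('top',(206,188),[(162,138),(145,296)],[(268,322)]),('scene',(323,293),[(58,393),(248,330)],[(205,202)])):
    A=bp(c,f(F,o),.041);B=bp(c,f(P,o),.0345);print(c,A@u,A@v,B@u,B@v,(A@u).mean()-B@u)
```

```text
top [0.16412113 0.16315464] [0.6296309  0.59043979] [0.13347448] [0.58827206] [0.03016341]
scene [0.16150864 0.16114633] [0.63090929 0.59151139] [0.12828975] [0.58685219] [0.03303774]
```

The gap is 30 mm by the top view, and finger contact was at TCP s = 0.0914. I'll go back behind the plate and tap in short strokes.

```bash
python3 -m creep '[0.02,0,0.01,0,0,0,0, 0.03,0,0.03,0,0,0,0, 0.03,0,0.03,0,0,0,0, 0.03,0,0.03,0,0,0,0, 0.03,0,0.03,0,0,0,0, 0.03,0,0.03,0,0,0,0, 0.02,0,0.02,0,0,0,0, 0.02,0,0,0,0,0,0, 0.015,0,0,0,0,0,0, 0.005,0,0,0,0,0,0, 0,0,0,0,0,0,0]'; python3 st.py
```

```text
time: 11.05
eef_pos: [0.5523, 0.0081, 0.0595]
ee_rot: [3.141, 0.0, 1.432]
ft_force: [-0.1, 0.4, -0.0]
opening: -0.0002
finger_force: 0.0
t 11.05 s 0.0841 v 0.5459 z 0.0595 rot [3.141 0.    1.432] F [-0.1  0.4 -0. ] op -0.00024909832363526513
```

```bash
python3 -m creep '[0.006,0,0,0,0,0,0, 0.006,0,0,0,0,0,0, 0.005,0,0,0,0,0,0, 0.003,0,0,0,0,0,0, 0,0,0,0,0,0,0]'; python3 st.py
python3 -m creep '[-0.01,0,0,0,0,0,0, 0,0,0,0,0,0,0, 0.008,0,0,0,0,0,0, 0.006,0,0,0,0,0,0, 0.005,0,0,0,0,0,0, 0.003,0,0,0,0,0,0, 0,0,0,0,0,0,0]'; python3 st.py
python3 -m creep '[-0.01,0,0,0,0,0,0, -0.02,0,0,0,0,0,0, -0.02,0,0,0,0,0,0, -0.02,0,-0.02,0,0,0,0, -0.03,0,-0.03,0,0,0,0, -0.03,0,-0.03,0,0,0,0, -0.03,0,-0.03,0,0,0,0, -0.03,0,-0.03,0,0,0,0, -0.03,0,-0.03,0,0,0,0, -0.02,0,-0.01,0,0,0,0, 0,0,0,0,0,0,0]'; python3 st.py
python3 - <<'E'
from h import *
from rig import get_image
o=[]
for c in('top','scene'):
    i=get_image(c)
    x,y=pj(c,[(0.61,0.065,.04)])[0].astype(int)
    o.append(cv2.resize(i[y-35:y+35,x-25:x+25],None,fx=8,fy=8,interpolation=cv2.INTER_CUBIC))
cv2.imwrite('pics/c4.png',np.hstack(o))
E
```

```text
time: 11.68
eef_pos: [0.5548, 0.0252, 0.0594]
ee_rot: [-3.141, 0.003, 1.43]
ft_force: [-1.8, -4.8, 2.2]
opening: 0.0003
finger_force: 2.5
t 11.675 s 0.1014 v 0.546 z 0.0594 rot [-3.141e+00  3.000e-03  1.430e+00] F [-1.8 -4.8  2.2] op 0.00025726212556088804
time: 12.55
eef_pos: [0.5565, 0.0385, 0.0593]
ee_rot: [-3.141, 0.003, 1.432]
ft_force: [-0.9, -4.5, 1.4]
opening: 0.0001
finger_force: 2.5
t 12.55 s 0.1148 v 0.5459 z 0.0593 rot [-3.141e+00  3.000e-03  1.432e+00] F [-0.9 -4.5  1.4] op 7.377178657755055e-05
time: 13.92
eef_pos: [0.5233, -0.1992, 0.2391]
ee_rot: [3.141, -0.0, 1.43]
ft_force: [0.9, 0.2, -0.3]
opening: 0.0001
finger_force: 0.0
t 13.925 s -0.1252 v 0.5457 z 0.2391 rot [ 3.141 -0.     1.43 ] F [ 0.9  0.2 -0.3] op 6.672886556031246e-05
```

View pics/c4.png

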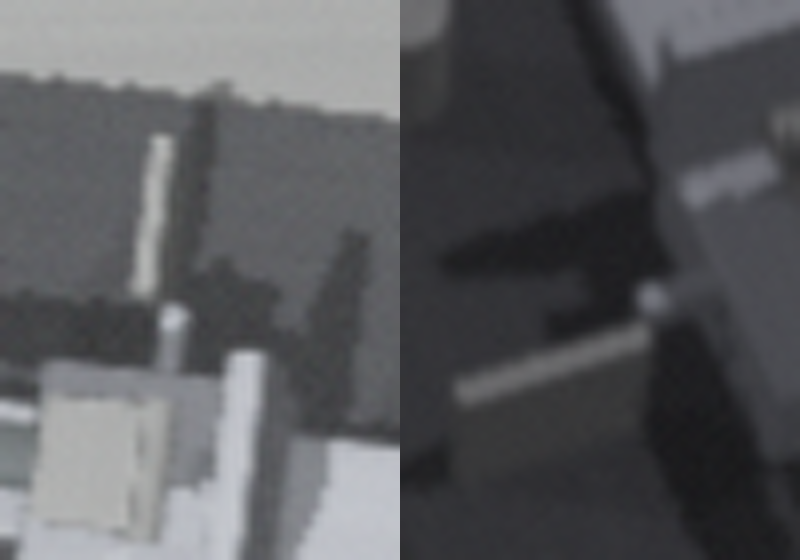

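Top crop: the pointer tip is at (173,312), just short of the fin line, which runs from (162,138) to (145,296). Scene crop: the tip is at (253,300), just before the fin's end at (248,330).

Run:
```python
from h import *
a=np.radians(82.08);u=np.array([np.cos(a),np.sin(a),0])
v=np.array([np.sin(a),-np.cos(a),0])
f=lambda p,o:[((x+.5)/8-.5+o[0],(y+.5)/8-.5+o[1]) for x,y in p]
for c,o,F,P in(('top',(206,188),[(162,138),(145,296)],[(173,312)]),('scene',(323,293),[(58,393),(248,330)],[(253,300)])):
    A=bp(c,f(F,o),.041)
    for z in(.0345,.0365):
        B=bp(c,f(P,o),z);print(c,z,A@u,B@u,B@v,(A@u).mean()-B@u)
# subpixel column centroids of the bright fin / pointer in top picture
g=cv2.cvtColor(cv2.imread('pics/c4.png')[:,:400],cv2.COLOR_BGR2GRAY).astype(float)
def col(y0,y1,x0,x1):
    w=g[y0:y1,x0:x1].mean(0);w=np.clip(w-np.median(w)-15,0,None);return (w*np.arange(x0,x1)).sum()/w.sum()
for y in range(150,290,20):print(y,col(y,y+10,110,190).round(1),end=' ')
print();[print(y,col(y,y+8,145,210).round(1)) for y in(308,320,335,350)]
```

```text
top 0.0345 [0.16412113 0.16315464] [0.15694094] [0.58798567] [0.00669695]
top 0.0365 [0.16412113 0.16315464] [0.15660848] [0.58778606] [0.0070294]
scene 0.0345 [0.16150864 0.16114633] [0.1520968] [0.5862771] [0.00923068]
scene 0.0365 [0.16150864 0.16114633] [0.15311312] [0.5868332] [0.00821437]
150 160.6 170 155.7 190 153.6 210 153.2 230 148.4 250 145.9 270 145.1 
308 173.3
320 171.7
335 171.1
350 169.1
```

The gap is about 7 mm. I'll tap roughly 5.5 mm, look, then finish.

```bash
python3 -m creep '[0.02,0,0.01,0,0,0,0, 0.03,0,0.03,0,0,0,0, 0.03,0,0.03,0,0,0,0, 0.03,0,0.03,0,0,0,0, 0.03,0,0.03,0,0,0,0, 0.03,0,0.03,0,0,0,0, 0.02,0,0.02,0,0,0,0, 0.02,0,0,0,0,0,0, 0.015,0,0,0,0,0,0, 0.007,0,0,0,0,0,0, 0,0,0,0,0,0,0]'; python3 st.py
```

```text
time: 15.4
eef_pos: [0.5555, 0.0325, 0.0594]
ee_rot: [3.141, -0.0, 1.433]
ft_force: [0.2, -0.6, 0.3]
opening: -0.0001
finger_force: 0.0
t 15.4 s 0.1087 v 0.5457 z 0.0594 rot [ 3.141 -0.     1.433] F [ 0.2 -0.6  0.3] op -0.00012710225335857853
```

```bash
python3 -m creep '[0.004,0,0,0,0,0,0, 0.004,0,0,0,0,0,0, 0.003,0,0,0,0,0,0, 0.0015,0,0,0,0,0,0, 0,0,0,0,0,0,0]'; python3 st.py
python3 -m creep '[-0.01,0,0,0,0,0,0, -0.02,0,0,0,0,0,0, -0.02,0,0,0,0,0,0, -0.02,0,-0.02,0,0,0,0, -0.03,0,-0.03,0,0,0,0, -0.03,0,-0.03,0,0,0,0, -0.03,0,-0.03,0,0,0,0, -0.03,0,-0.03,0,0,0,0, -0.03,0,-0.03,0,0,0,0, -0.02,0,-0.01,0,0,0,0, 0,0,0,0,0,0,0]'; python3 st.py
python3 - <<'E'
from h import *
from rig import get_image
o=[]
for c in('top','scene'):
    i=get_image(c);cv2.imwrite(f'pics/{c}5.png',i)
    x,y=pj(c,[(0.61,0.065,.04)])[0].astype(int)
    o.append(cv2.resize(i[y-35:y+35,x-25:x+25],None,fx=8,fy=8,interpolation=cv2.INTER_CUBIC))
cv2.imwrite('pics/c5.png',np.hstack(o))
E
```

```text
time: 16.02
eef_pos: [0.557, 0.0413, 0.0594]
ee_rot: [-3.141, 0.004, 1.43]
ft_force: [-1.3, -5.7, 2.1]
opening: -0.0003
finger_force: 2.7
t 16.025 s 0.1177 v 0.546 z 0.0594 rot [-3.141  0.004  1.43 ] F [-1.3 -5.7  2.1] op -0.0002818401102630419
time: 17.4
eef_pos: [0.5237, -0.1951, 0.2391]
ee_rot: [3.141, 0.0, 1.429]
ft_force: [-0.5, 0.7, -1.4]
opening: -0.0003
finger_force: 0.0
t 17.4 s -0.1211 v 0.5456 z 0.2391 rot [3.141 0.    1.429] F [-0.5  0.7 -1.4] op -0.00032947029432051674
```

View pics/c5.png

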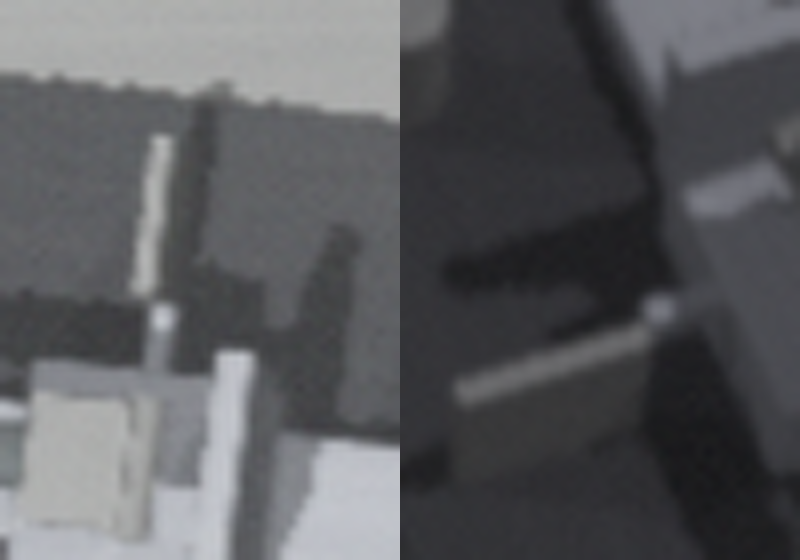

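The top tip is at (163,314), 10 px further on, which leaves about 4 mm. The scene tip is at (258,311). I'll give another tap of about 3.5 mm.

```bash
python3 -m creep '[0.02,0,0.01,0,0,0,0, 0.03,0,0.03,0,0,0,0, 0.03,0,0.03,0,0,0,0, 0.03,0,0.03,0,0,0,0, 0.03,0,0.03,0,0,0,0, 0.03,0,0.03,0,0,0,0, 0.02,0,0.02,0,0,0,0, 0.02,0,0,0,0,0,0, 0.015,0,0,0,0,0,0, 0.007,0,0,0,0,0,0, 0,0,0,0,0,0,0]'; python3 st.py
python3 -m creep '[0.004,0,0,0,0,0,0, 0.004,0,0,0,0,0,0, 0.003,0,0,0,0,0,0, 0.001,0,0,0,0,0,0, 0,0,0,0,0,0,0]'; python3 st.py
python3 -m creep '[-0.01,0,0,0,0,0,0, -0.02,0,0,0,0,0,0, -0.02,0,0,0,0,0,0, -0.02,0,-0.02,0,0,0,0, -0.03,0,-0.03,0,0,0,0, -0.03,0,-0.03,0,0,0,0, -0.03,0,-0.03,0,0,0,0, -0.03,0,-0.03,0,0,0,0, -0.03,0,-0.03,0,0,0,0, -0.02,0,-0.01,0,0,0,0, 0,0,0,0,0,0,0]'; python3 st.py
python3 - <<'E'
from h import *
from rig import get_image
o=[]
a=np.radians(82.08);u=np.array([np.cos(a),np.sin(a),0]);v=np.array([np.sin(a),-np.cos(a),0])
for c,s0 in(('top',.1636),('scene',.1613)):
    i=get_image(c);cv2.imwrite(f'pics/{c}6.png',i)
    x,y=pj(c,[(0.61,0.065,.04)])[0].astype(int)
    o.append(cv2.resize(i[y-35:y+35,x-25:x+25],None,fx=8,fy=8,interpolation=cv2.INTER_CUBIC))
    for z in(.0315,.034,.0365): print(c,z,((pj(c,[s0*u+.5885*v+[0,0,z]])[0]-[x-25,y-35]+.5)*8-.5).round(0))
cv2.imwrite('pics/c6.png',np.hstack(o))
E
```

```text
time: 18.88
eef_pos: [0.5561, 0.037, 0.0594]
ee_rot: [3.141, -0.0, 1.433]
ft_force: [0.3, -0.6, -0.3]
opening: -0.0003
finger_force: 0.0
t 18.875 s 0.1133 v 0.5457 z 0.0594 rot [ 3.141 -0.     1.433] F [ 0.3 -0.6 -0.3] op -0.00030830632864332626
time: 19.5
eef_pos: [0.5576, 0.0451, 0.0594]
ee_rot: [-3.141, 0.004, 1.43]
ft_force: [-1.5, -4.6, 2.3]
opening: -0.0001
finger_force: 2.7
t 19.5 s 0.1215 v 0.546 z 0.0594 rot [-3.141  0.004  1.43 ] F [-1.5 -4.6  2.3] op -9.232983348356225e-05
time: 20.88
eef_pos: [0.5243, -0.1912, 0.2391]
ee_rot: [3.141, 0.0, 1.429]
ft_force: [-0.7, 0.4, -0.4]
opening: 0.0001
finger_force: 0.0
t 20.875 s -0.1171 v 0.5457 z 0.2391 rot [3.141 0.    1.429] F [-0.7  0.4 -0.4] op 0.00013743012392905307
top 0.0315 [148. 308.]
top 0.034 [147. 307.]
top 0.0365 [145. 306.]
scene 0.0315 [260. 350.]
scene 0.034 [260. 344.]
scene 0.0365 [261. 338.]
```

View pics/c6.png

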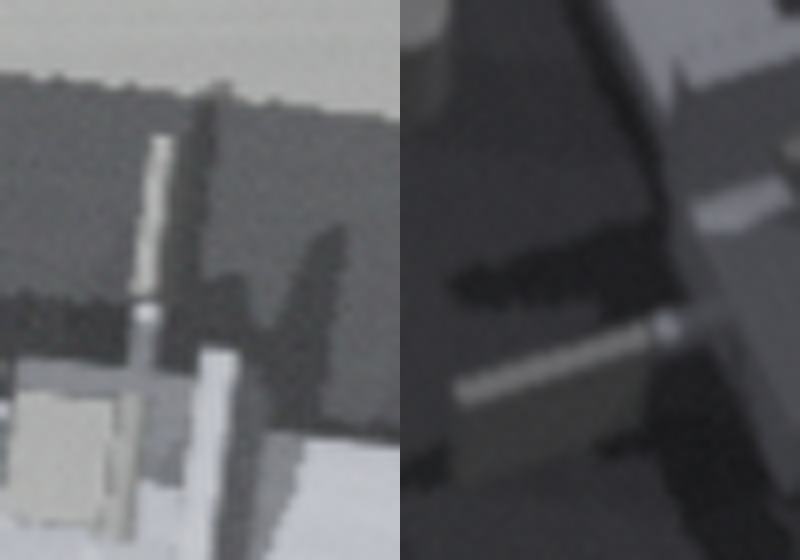

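The top tip is at (146,312), in line with the fin; a level tip should show at about (146,307). The scene tip is at (265,328), in line with the fin's top edge. As a check I'll triangulate both points from the two views.

Run:
```python
from h import *
a=np.radians(82.08);u=np.array([np.cos(a),np.sin(a),0]);v=np.array([np.sin(a),-np.cos(a),0])
f=lambda p,o:np.array([[(x+.5)/8-.5+o[0],(y+.5)/8-.5+o[1]] for x,y in p])
T=f([(162,138),(145,294),(146,312),(163,314),(173,312),(268,322)],(206,188));S=f([(58,393),(247,330),(265,328),(258,311),(253,300),(205,202)],(323,293))
def PN(c,p):
    K,D,R,t=cam(c);return np.c_[R,t],cv2.undistortPoints(p.reshape(-1,1,2),K,D).reshape(-1,2).T
A,a1=PN('top',T);B,b1=PN('scene',S);X=cv2.triangulatePoints(A,B,a1,b1);X=(X[:3]/X[3]).T
print(np.c_[X@u,X@v,X[:,2]].round(4))
```

```text
[[0.1632 0.6304 0.0433]
 [0.1625 0.5915 0.043 ]
 [0.1621 0.5874 0.0406]
 [0.158  0.5873 0.0403]
 [0.1556 0.5877 0.0411]
 [0.1322 0.5882 0.0412]]
```

Triangulated, the pointer is level with the fin to within 1 mm (about 0.5 mm short) and not past it. The gripper is clear, so I'm handing in.

```bash
python3 -c "
from rig import r
print(r.hand_in())"
```

```text
the job is handed in; nothing more can be done
None
```

I pushed the slide to about 3 cm short of the fin and took the finger off, then tapped it until the pointer was level with the fin, about 0.5 mm short by camera measurement and not past it. The slide was left untouched, the arm never went near the jar, and I handed in at about 21 s.

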